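# Fetch a press die from its deep rack well with the cross-bar picker

## Robot

A 7-joint arm with a two-finger parallel gripper is mounted at the origin on the work surface. World frame = base frame: x ahead of the robot, y to its left, z up, the work surface at z = 0. Lengths are in m, angles in rad, forces in N, time in s.
With the tool pointing down it reaches from about 0.4 to 0.85 m from the base axis. Payload 4.5 kg.
Tool frame: the origin (TCP) lies midway between the tips of the shut fingers; the grasp point (between the pads) lies 19 mm behind it; x points along the fingers, y is the direction in which the jaws open and shut, and the axes are right-handed (so a half turn about x gives the same grasp; the last joint's range is limited). The gripper opens to 88 mm and grips with 3 to 60 N. Pads are 18 mm wide; open, the fingers measure 123 mm over their backs; the gripper's body (75 mm by 187 mm) begins 45 mm behind the grasp point.
Start: joints at [-1.304, 0.689, -0.195, 1.565, 0.157, 0.902, -0.215], TCP at [0.144, 0.608, 0.239] pointing down, gripper open.
Joint ranges: [-3.01, 3.01], [-0.46, 2.08], [-1.47, 1.51], [0.13, 2.56], [-1, 4.14], [0.04, 2.09], [-2.66, 2.66]. Speed limits (rad/s): [2.57, 2.57, 3.14, 3.14, 3.14, 3.14, 3.14].

## Interface

Orientations are given as a unit quaternion [x, y, z, w].
In Python, from plant import r gives the robot as it stands.
- The arm moves only by the tool arm_command, never from a script. Its argument "plan" is a list of rows, each a list of 5 numbers: the finger opening in m, from 0 to 0.0881, then the shift along the tool's x, y, z in m, then the turn about the tool's x in rad. In form: [[grip, dx, dy, dz, roll], ...]. A call has 1 to 12 rows; each row shifts and turns the commanded pose from where the row before left it, along the tool's axes as they then stand; what a row does not reach is not made up. A row lasts 1/8 s, in which the tool goes at most 62.5 mm and 10.7 degrees, less where a joint would pass 70% of its speed; a pose out of reach is approached as far as the arm can. A call is refused whole if a number of a shift passes 0.0625 or a number of a turn 0.188, either way. A call with a gripper value outside its range is refused whole. The fingers move at their own pace and stop on an object; "force" is the grip in N (left out, the last holds). Time passes only in rows, so rows that do not move let the fingers close. It gives the time, the measured TCP pose, the force and the opening at its end, in the units of the state.
- r.get_state(): the state, without advancing time (a new reading comes with each control period).
- r.snapshot(name): name is "side" or "top" or "wrist"; returns (picture, depth): 384x512x3 uint8, red, green, blue; 384x512 float32, m along the optical axis (not along the pixel's ray), 0 where there is no reading.
- r.calibration(name): a dict with "fx", "fy", "cx", "cy" (pixels), "eye" and "orientation" of the camera in the world; the wrist camera has in their place "mount" (4x4, takes a point from camera to tool coordinates, whose origin is the TCP and whose axes are the tool frame's). Camera axes: x right, y down, z forward; pixel columns grow to the right and rows downward; lengths in m; the calibration is good to about 2 mm. A picture is of the moment at which its call begins: read the wrist's pose just before it. calibration takes no time and is no camera call.
- r.finish_job(): hands the job in, once; it reports no verdict.
The state is a dict: "clock": time; "q": joint angles; "qd": joint speeds; "joint_torque": joint torques, N m; "tool_pos": TCP position; "eef_rot": TCP orientation; "contact_force": force on the tool from outside, world axes, zero at the start; "moment": the same for the moment, N m; "opening": opening from 0.0 (shut) to 1.0 (fully open).
Only numpy, scipy, OpenCV 4.12 (cv2) and the standard library are available. Lean on these libraries where they do the work, as an engineer would, in place of code of your own. Each camera call takes 0.05 s, during which the arm holds its last target.

## Task

Take the picker from its stand, feel its cross-bar through the slot of the slotted die block deep in the rack, give it a quarter turn so that it locks under the slot, and draw the block out of its well. Stand the block gently inside the rim of the loading seat and let go of the picker, leaving it standing upright, locked in the block. Touch the block only with the picker, use no more than 20 N on the block in its well, on the rack or on the seat, and leave the other blocks and everything else on the bench alone.

Things in the scene. Friction and masses are not known exactly. Their poses are not given: they have to be found in the camera images.
- rack_top (a point): Fixed grey die rack with a clear +x wall: three square open-topped wells in a row along its y, 56 mm apart centre to centre (at y = -56, 0, +56 mm of this frame); each 50 x 50 mm inside, 6 mm walls, 118 mm deep. This point is the centre of the rack's top face, 130 mm above the bench; z up.
- rack: The same rack, origin under its middle on the bench. Each well has a sprung rubber floor: it holds its block up at the top of a 5 mm travel, gives way once the block is pushed down with about 2 to 4 N and takes 6 to 8 N at the end of the travel, where it is hard. There is no stop to feel in turning the picker; the well's walls keep the block from turning more than about 0.1 rad.
- die_center (a point): Centre (half-way up) of the die block to be fetched: steel, 45 x 45 x 34 mm, upright in one of the three wells with about 2.5 mm play each side, its top 83 mm below the rack's top face; x and y along its sides, z up. The only block with a long slot in its top: 27 mm along its x, 10 mm along its y, in the middle. It weighs 0.24 to 0.39 kg.
- die: The same die block, origin at the centre of its underside. The slot goes through its 5 mm thick top plate; below the plate is a hollow chamber 35 x 35 mm and 14 mm high, in which a cross-bar put through the slot can be turned either way and then holds the plate from below.
- block_a_center (a point): Centre of another steel block in the rack, same size, with a round 14 mm hole in its top: stays in its well.
- block_b_center (a point): Centre of another steel block in the rack, same size, with a 16 mm round stub on top: stays in its well.
- picker_grip (a point): Centre of the picker's wooden handle, 20 mm along its x, 44 mm along its y, 50 mm tall (z up when the picker hangs upright). From the handle's underside (25 mm below this point) a 14 mm square aluminium tube 70 mm long goes down, then a 7 mm round telescopic steel rod, all on one axis. The picker weighs 0.14 kg; grip the handle firmly.
- picker: The same picker, origin at the centre of the handle's underside. The rod's foot is a cross-bar 24 mm along the picker's x, 7 mm along y, 6 mm high; its flat collar, 32 mm in diameter and 13 mm above the bar's underside, comes to rest on the die's top once the bar is through. The rod is stiffly set at an unknown length, new each time: the bar's underside is 125 to 155 mm below this origin.
- stand_fork (a point): Fixed grey stand: its top plate (80 x 60 mm, top face 175 mm above the bench) has an 18 mm notch open to the stand's -x side. The picker hangs there by its handle's underside, its tube in the notch: lift it a few mm, then draw it 60 mm or more along the stand's -x. This point is on the top face, on the hanging picker's axis; z up. The stand's post is below the plate on the +x side.
- seat_floor (a point): Fixed loading seat: a 110 x 110 mm steel plate with a square rim, 70 x 70 mm inside and 8 mm high, its floor lined with thin rubber. This point is the centre of its floor inside the rim, 4 mm above the bench; z up.
- awl: Bystander to be left alone: awl with a turned wooden handle, 170 mm long, lying. Origin under its middle, on the bench.
- nippers: Bystander to be left alone: nippers with green grips, 150 mm long, lying. Origin under its middle, on the bench.
- scissors: Bystander to be left alone: scissors with orange grips, 190 mm long, lying. Origin under its middle, on the bench.
- cone_a: Bystander to be left alone: brown thread cone, 60 mm wide at the foot, 105 mm tall, standing. Origin under its middle, on the bench.
- cone_b: Bystander to be left alone: dark thread cone, 60 mm wide at the foot, 105 mm tall, standing. Origin under its middle, on the bench.
- staple_box: Bystander to be left alone: cardboard staple box, 90 x 55 x 35 mm. Origin under its middle, on the bench.
- stapler: Bystander to be left alone: black and yellow staple gun, about 180 x 30 mm, 72 mm tall, standing. Origin under its middle, on the bench.
Mind the look-alikes: they are no part of the job. Leave any yellow look-alike of the die alone.

How it is judged:
By the outcome, as a careful person would: the job done as asked, in the order asked, and still so for the second after the job is handed in, with the robot touching nothing.
It also fails if it takes over 61 s, if anything falls off the work surface, if the arm or the gripper's body presses on something with over 40 N, if the wrist force passes 120 N, or if a joint passes its speed limit or range.

## Working session

There is one attempt and no reset: what is moved stays moved. The work goes in short steps, Python scripts to look and compute and a tool call to move; the robot and the scene stay as the last step left them, time stands still between calls to the robot, and variables do not carry over. Pictures are saved under pics/ and viewed, and the job is handed in when it is done.

Besides the shell and the picture viewer there is one more tool, called as name(argument=value, ...) on one line, values as JSON. arm_command: Moves the arm, as the interface text tells. Its arguments: {"type":"object","properties":{"plan":{"type":"array","items":{"type":"array","items":{"type":"number"}}},"force":{"type":"number"}},"required":["plan"]}

```bash
ls; mkdir -p pics; cat > h.py <<'E'
import numpy as np, cv2
from scipy.spatial.transform import Rotation as R
from plant import r
def snap(n,f):
    st=r.get_state(); p,d=r.snapshot(n); np.savez('pics/'+f+'.npz',p=p,d=d,pos=st['tool_pos'],rot=st['eef_rot'])
    cv2.imwrite('pics/'+f+'.png',p[:,:,::-1]); return p,d,st
def cam(n,pos=None,rot=None):
    c=r.calibration(n); K=(c['fx'],c['fy'],c['cx'],c['cy'])
    if 'mount' in c:
        M=np.array(c['mount']); T=np.eye(4);T[:3,:3]=R.from_quat(rot).as_matrix();T[:3,3]=pos
        T=T@M; return K,T[:3,3],T[:3,:3]
    o=np.array(c['orientation']); Rm=R.from_quat(o).as_matrix() if o.size==4 else o.reshape(3,3)
    return K,np.array(c['eye']),Rm
def ray(C,u,v):
    K,e,Rm=C; d=Rm@np.array([(u-K[2])/K[0],(v-K[3])/K[1],1.]); return e,d
def onz(C,u,v,z):
    e,d=ray(C,u,v); return e+d*(z-e[2])/d[2]
def dep(C,u,v,D):
    e,d=ray(C,u,v); return e+d*D[int(round(v)),int(round(u))]
def cloud(C,D):
    K,e,Rm=C; v,u=np.indices(D.shape); P=np.stack([(u-K[2])/K[0]*D,(v-K[3])/K[1]*D,D],-1)
    return P@Rm.T+e
def proj(C,P):
    K,e,Rm=C; q=(np.asarray(P)-e)@Rm; return np.stack([q[...,0]/q[...,2]*K[0]+K[2],q[...,1]/q[...,2]*K[1]+K[3]],-1)
def load(n,f):
    z=np.load('pics/'+f+'.npz'); return z['p'],z['d'],cam(n,z['pos'],z['rot'])
E
python3 - <<'E'
from h import *
for n in ('top','side','wrist'): snap(n,n+'0'); print(n,r.calibration(n))
print(r.get_state())
E
```

```text
pics
top {'fx': 347.2734573921826, 'fy': 347.2734573921826, 'cx': 250.8671219306228, 'cy': 187.90255277511903, 'eye': array([ 0.47682676, -0.0694178 ,  1.26601199]), 'orientation': array([ 0.71127917, -0.70131379,  0.0324778 , -0.03443993])}
side {'fx': 462.8898616518687, 'fy': 462.8898616518687, 'cx': 257.17958017442345, 'cy': 183.73680114024674, 'eye': array([ 0.10998955, -1.1900686 ,  0.92561953]), 'orientation': array([ 0.85769789, -0.180541  ,  0.09256796, -0.47243036])}
wrist {'fx': 264.4763643015555, 'fy': 264.4763643015555, 'cx': 253.97603947956458, 'cy': 192.337079463259, 'mount': array([[-3.61656578e-04, -3.05997466e-01,  9.52032258e-01,
        -1.46120377e-01],
       [ 9.99999636e-01, -8.46364919e-04,  1.07843957e-04,
        -8.11597235e-05],
       [ 7.72766727e-04,  9.52031950e-01,  3.05997661e-01,
        -7.95612339e-02],
       [ 0.00000000e+00,  0.00000000e+00,  0.00000000e+00,
         1.00000000e+00]])}
{'clock': 0.15, 'q': array([-1.30418755,  0.68980447, -0.19453482,  1.56606459,  0.15730615,
        0.9024714 , -0.21509019]), 'qd': array([-0.00110637, -0.0016572 , -0.00062706, -0.00128208,  0.0021657 ,
       -0.0023481 ,  0.00085667]), 'joint_torque': array([-1.54870493e-03, -5.27863741e+01, -1.26830153e+00, -1.53584111e+01,
       -5.24611236e-02,  3.99124707e-03,  9.28043187e-05]), 'tool_pos': array([0.14411911, 0.60768856, 0.23809705]), 'eef_rot': array([ 0.0816171 ,  0.70234752, -0.08257602,  0.70230179]), 'contact_force': array([-0.47374891,  0.85685867,  0.3818843 ]), 'moment': array([ 0.02484999, -0.02137974,  0.02781155]), 'opening': 0.9961586552998517}
```

View pics/top0.png

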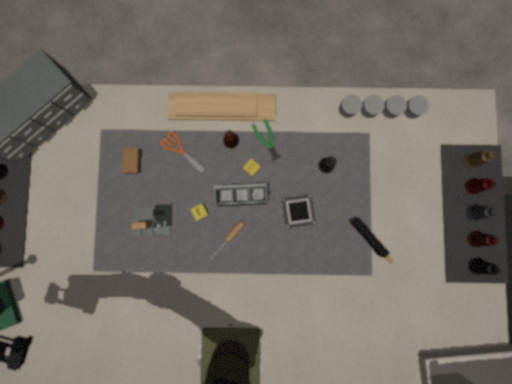

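View pics/side0.png

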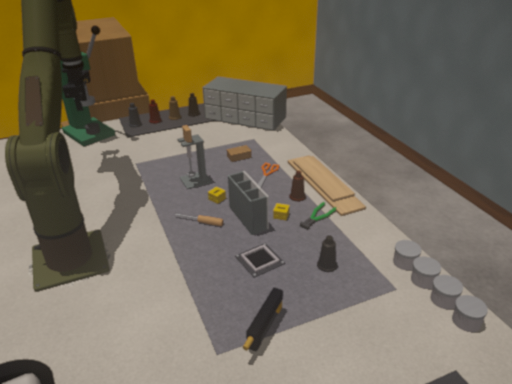

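View pics/wrist0.png

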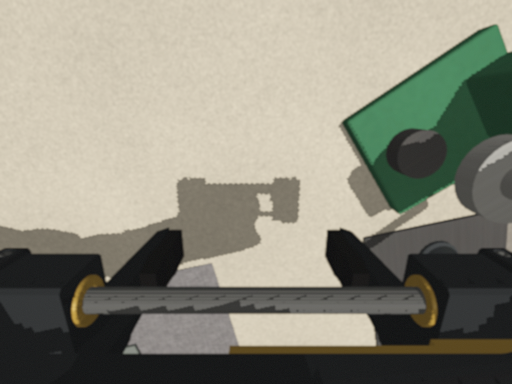

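```bash
python3 - <<'E'
from h import *
p,d,C=load('top','top0')
a=cv2.resize(p[178:212,208:276],None,fx=8,fy=8,interpolation=cv2.INTER_CUBIC)
b=cv2.resize(p[198:242,125:180],None,fx=8,fy=8,interpolation=cv2.INTER_CUBIC)
cv2.imwrite('pics/c1.png',cv2.vconcat([cv2.copyMakeBorder(a,0,0,0,600-a.shape[1] if a.shape[1]<600 else 0,0),cv2.copyMakeBorder(b,0,0,0,600-b.shape[1],0)])[:,:,::-1])
P=cloud(C,d)
def rect(m,z):
    m=m.astype(np.uint8); n,l,s,c=cv2.connectedComponentsWithStats(m)
    for i in range(1,n):
        if s[i,4]>15: print(s[i],c[i].round(1),np.median(P[l==i],0).round(4))
# depth-based: points of heights
roi=np.zeros(d.shape,bool); roi[120:290,90:380]=1
for lo,hi in((.125,.135),(.165,.18),(.2,.25),(.04,.06),(.09,.11)):
    print(lo,hi); rect(roi&(P[...,2]>lo)&(P[...,2]<hi),0)
E
```

```text
0.125 0.135
[214 183  53  22 307] [239.7 193.4] [ 0.5677 -0.0274  0.1303]
0.165 0.18
[133 209  20  26 319] [143.9 217.8] [0.4845 0.2647 0.1755]
[134 228   7   7  41] [137.1 231.3] [0.4402 0.2882 0.1746]
0.2 0.25
[131 221  17   8 113] [138.9 224.7] [0.46   0.2666 0.2242]
0.04 0.06
[224 138  13   7  24] [229.9 141.6] [0.7551 0.0134 0.0502]
[322 158  10  12  30] [324.6 165.4] [ 0.6719 -0.3219  0.0495]
[250 187  15  14 148] [256.8 194.1] [ 0.571  -0.0871  0.0478]
[218 189  13  14 155] [224.2 195.3] [0.5655 0.0283 0.0481]
[234 188  14  14 144] [240.4 194.5] [ 0.5685 -0.0304  0.0477]
[351 218   9  15  18] [354.8 225.5] [ 0.4659 -0.4261  0.0545]
0.09 0.11
[225 130   9   9  44] [228.8 134. ] [0.7702 0.0121 0.1045]
[327 156   8   8  44] [330.9 160.2] [ 0.6854 -0.3355  0.1035]
[216 188   6  13  18] [216.8 192.3] [0.5739 0.0511 0.1002]
```

View pics/c1.png

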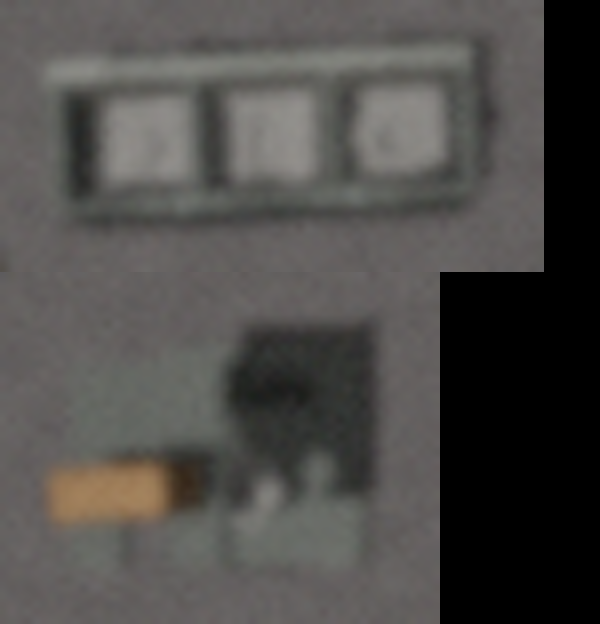

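```bash
python3 - <<'E'
from h import *
p,d,C=load('top','top0'); P=cloud(C,d)
st=r.get_state(); print(R.from_quat(st['eef_rot']).as_matrix().round(3))
M=np.array(r.calibration('wrist')['mount']); 
def box(m,z,nm):
    v,u=np.nonzero(m); pts=np.array([onz(C,a,b,z)[:2] for a,b in zip(u,v)]).astype(np.float32)
    rc=cv2.minAreaRect(pts*1000); print(nm,rc)
hsv=cv2.cvtColor(p,cv2.COLOR_RGB2HSV)
v,u=np.indices(d.shape)
def R_(u0,u1,v0,v1): return (u>=u0)&(u<u1)&(v>=v0)&(v<v1)
box(R_(125,155,215,232)&(P[...,2]>.21),.225,'handle')
box(R_(125,160,200,240)&(P[...,2]>.165)&(P[...,2]<.24),.175,'plate')
box(R_(208,276,178,212)&(P[...,2]>.12),.13,'rack')
m=R_(280,320,192,230); print(np.median(P[200:222,290:308].reshape(-1,3),0))
m2=m&(p.max(2)>110); n,l,s,c=cv2.connectedComponentsWithStats(m2.astype(np.uint8)); print(s,c)
i=1+np.argmax(s[1:,4]); box(l==i,.006,'seat')
m3=R_(288,312,196,224)&(p.max(2)<50); box(m3,.004,'floor')
E
```

```text
[[-0.     0.231  0.973]
 [-0.001  0.973 -0.231]
 [-1.    -0.001  0.   ]]
handle ((460.6104736328125, 267.8780822753906), (19.614530563354492, 45.31884002685547), 5.199946403503418)
plate ((470.1542663574219, 274.5402526855469), (77.86988067626953, 66.6632308959961), 0.8187075853347778)
rack ((558.9708251953125, -29.22022247314453), (86.11607360839844, 181.03994750976562), 1.8486002683639526)
[ 0.51677494 -0.23739929  0.00614924]
[[     0      0    512    384 196403]
 [   286    198     26     26    205]] [[255.45527309 191.48003849]
 [298.35121951 210.62439024]]
seat ((515.9243774414062, -238.50730895996094), (85.51786804199219, 85.7614974975586), 8.043615341186523)
floor ((515.98388671875, -239.09857177734375), (57.41401672363281, 57.98548126220703), 9.543251037597656)
```

arm_command(plan=[[0.088, -0.04, 0, 0, -0.117], [0.088, -0.04, 0, 0, -0.117], [0.088, 0, -0.047, 0.037, 0], [0.088, 0, -0.047, 0.037, 0], [0.088, 0, -0.047, 0.037, 0], [0.088, 0, -0.047, 0.037, 0], [0.088, 0, -0.047, 0.037, 0], [0.088, 0, -0.047, 0.037, 0], [0.088, 0, -0.047, 0.037, 0], [0.088, 0, -0.047, 0.037, 0], [0.088, 0, -0.047, 0.037, 0]])

```text
clock: 1.52
tool_pos: [0.4786, 0.1839, 0.3187]
eef_rot: [-0.0, 0.707, 0.001, 0.707]
contact_force: [0.9, 1.4, 0.2]
opening: 1.002
```

```bash
python3 - <<'E'
from h import *
st=r.get_state(); print(st['clock'],st['tool_pos'],R.from_quat(st['eef_rot']).as_matrix().round(3),st['q'])
E
```

```text
1.525 [0.47857823 0.18388043 0.31869268] [[-0.    -0.001  1.   ]
 [ 0.     1.     0.001]
 [-1.     0.    -0.   ]] [-0.28181929  0.4466695  -0.26613893  1.78757456  0.14243689  0.92599563
  0.96331169]
```

arm_command(plan=[[0.088, 0.02, -0.045, 0.034, 0], [0.088, 0.02, -0.045, 0.034, 0], [0.088, 0.02, -0.045, 0.034, 0], [0.088, 0.02, -0.04, 0.034, 0], [0.088, 0.02, -0.037, 0.034, 0], [0.088, 0, 0, 0, 0], [0.088, 0, 0, 0, 0]])

```text
clock: 2.4
tool_pos: [0.6474, -0.0254, 0.2183]
eef_rot: [-0.0, 0.708, 0.001, 0.707]
contact_force: [-0.5, 0.7, 0.8]
opening: 0.998
```

```bash
python3 - <<'E'
from h import *
p,d,st=snap('wrist','w1'); print(st['clock'],st['tool_pos'],st['q'])
cv2.imwrite('pics/w1b.png',cv2.resize(p[30:230,120:400],None,fx=2.8,fy=2.8,interpolation=cv2.INTER_CUBIC)[:,:,::-1])
E
```

```text
2.4 [ 0.64743365 -0.02536272  0.21834499] [ 0.0922177   0.74644468 -0.23262137  1.50946755  0.19803735  0.90989796
  1.36972973]
```

View pics/w1b.png

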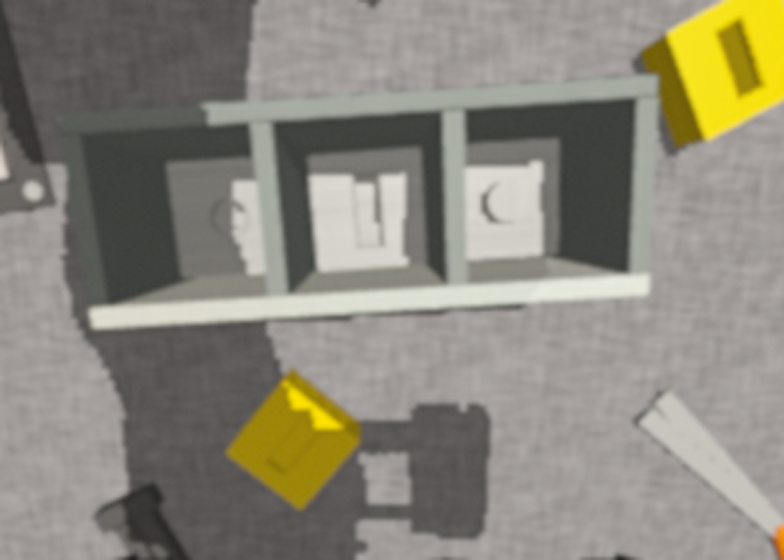

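```bash
python3 - <<'E'
from h import *
p,d,C=load('wrist','w1')
u0,v0,u1,v1=212,60,292,140
cv2.imwrite('pics/w1c.png',cv2.resize(p[v0:v1,u0:u1],None,fx=7.5,fy=7.5,interpolation=cv2.INTER_CUBIC)[:,:,::-1])
P=cloud(C,d); 
for v in range(92,122,3): print(v,(P[v,225:272:2,2]*1000).round().astype(int))
E
```

```text
92 [67 43 16 46 48 48 45 47 48 47 47 48 47 47 46 47 46 47 47 48 47 47 47 43]
95 [ 69  45  18  47  46  48  46  48  48  47  48  26  28  29  27  46  47  46
  47  48 365  47  47  41]
98 [72 48 23 48 48 48 47 47 48 47 47 28 28 28 29 47 47 45 46 47 47 46 48 39]
101 [75 53 25 48 46 48 48 48 48 48 48 29 30 29 28 45 46 45 46 47 48 47 48 37]
104 [78 55 30 47 47 46 46 47 48 46 47 27 28 28 27 47 48 47 48 47 47 47 46 36]
107 [80 58 33 48 47 47 48 46 47 48 47 29 30 28 28 29 47 47 47 48 47 47 47 33]
110 [82 61 36  6 48 47 47 46 47 46 47 28 28 29 29 29 48 47 47 48 46 48 46 32]
113 [85 65 40 10 48 48 47 47 46 48 46 29 28 29 30 27 47 47 47 47 48 47 46 30]
116 [88 66 42 14 47 46 48 46 48 47 47 47 28 26 29 29 46 48 45 48 47 47 46 25]
119 [92 70 48 18 46 46 47 47 48 48 47 47 46 46 48 48 47 47 49 47 47 48 48 47]
```

View pics/w1c.png

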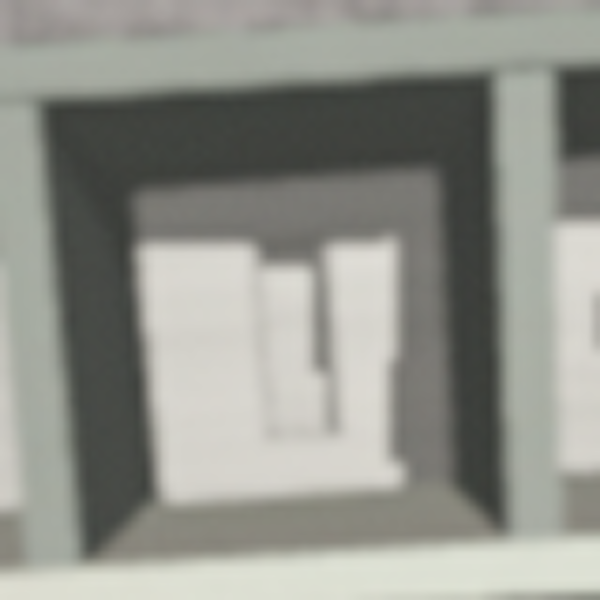

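```bash
cat > slot.py <<'E'
from h import *
import sys
f=sys.argv[1]; p,d,C=load('wrist',f); P=cloud(C,d)
top=(np.abs(P[...,2]-.0475)<.006)
def pts(m,z): 
    v,u=np.nonzero(m); return np.array([onz(C,a,b,z)[:2] for a,b in zip(u,v)])
def rep(nm,q):
    rc=cv2.minAreaRect((q*1000).astype(np.float32)); print(nm,'rect',np.round(rc[0],1),np.round(rc[1],1),round(rc[2],2),'mean',(q.mean(0)*1000).round(1))
    c,_,w=np.linalg.svd(q-q.mean(0),full_matrices=False); print('  axis deg',np.degrees(np.arctan2(w[0,1],w[0,0])).round(2))
w0=np.array([.569,-.030])
xy=P[...,:2]
near=(np.linalg.norm(xy-w0,axis=-1)<.034)&(P[...,2]>0.02)&(P[...,2]<.06)
n,l,s,c=cv2.connectedComponentsWithStats((near&top).astype(np.uint8)); i=1+np.argmax(s[1:,4]); blk=l==i
q=pts(blk,.047); rep('block top',q)
hull=cv2.convexHull(np.argwhere(blk)[:,::-1].astype(np.int32)); hm=np.zeros(d.shape,np.uint8); cv2.fillConvexPoly(hm,hull,1)
sl=(hm>0)&(P[...,2]<.038); n,l,s,c=cv2.connectedComponentsWithStats(sl.astype(np.uint8)); i=1+np.argmax(s[1:,4]); print(s[i])
rep('slot',pts(l==i,.047))
rk=(np.abs(P[...,2]-.130)<.004)&(np.linalg.norm(xy-w0,axis=-1)<.12); rep('rack',pts(rk,.13))
E
python3 slot.py w1
```

```text
block top rect [565.  -28.1] [45. 47.] 4.16 mean [564.7 -28.7]
  axis deg -97.27
[246  93  10  25 213]
slot rect [565.2 -29. ] [26.4  9.7] 4.18 mean [564.9 -29.1]
  axis deg 4.22
rack rect [564.8 -30. ] [ 61.9 174.2] 3.46 mean [562.6 -29.7]
  axis deg -86.5
```

arm_command(plan=[[0.088, -0.03, 0.04, -0.015, 0], [0.088, -0.03, 0.045, -0.017, 0], [0.088, -0.02, 0.055, -0.02, 0], [0.088, 0, 0.055, -0.02, 0], [0.088, 0, 0.055, -0.02, 0], [0.088, 0, 0.043, -0.015, -0.045], [0.088, 0, 0, 0, -0.045], [0.088, 0, 0, 0, 0]])

```text
clock: 3.45
tool_pos: [0.54, 0.2667, 0.2993]
eef_rot: [-0.033, 0.706, 0.033, 0.707]
contact_force: [0.3, -1.3, -0.1]
opening: 1.001
```

```bash
python3 - <<'E'
from h import *
p,d,st=snap('wrist','w2'); print(st['clock'],st['tool_pos'],st['q']); print(R.from_quat(st['eef_rot']).as_matrix().round(3))
_,_,C=load('wrist','w2'); P=cloud(C,d)
v,u=np.indices(d.shape)
m=(np.abs(P[...,2]-.225)<.004)&(np.linalg.norm(P[...,:2]-[.461,.268],axis=-1)<.04)
q=P[m][:,:2]; print(cv2.minAreaRect((q*1000).astype(np.float32)),P[m].mean(0))
m=(np.abs(P[...,2]-.175)<.004)&(np.linalg.norm(P[...,:2]-[.47,.268],axis=-1)<.07)
q=P[m][:,:2]; print(cv2.minAreaRect((q*1000).astype(np.float32)))
E
```

```text
3.45 [0.54003745 0.26673783 0.29930222] [-0.38704823  0.59693243 -0.25954276  1.55789129  0.1720854   1.00886923
  0.96774664]
[[ 0.001 -0.092  0.996]
 [-0.     0.996  0.092]
 [-1.    -0.     0.001]]
((459.7144775390625, 270.7054748535156), (19.959884643554688, 43.757774353027344), 5.222872257232666) [0.45963903 0.27045157 0.22485829]
((469.74005126953125, 271.14794921875), (80.21598815917969, 60.0548210144043), 2.722144365310669)
```

View pics/w2.png

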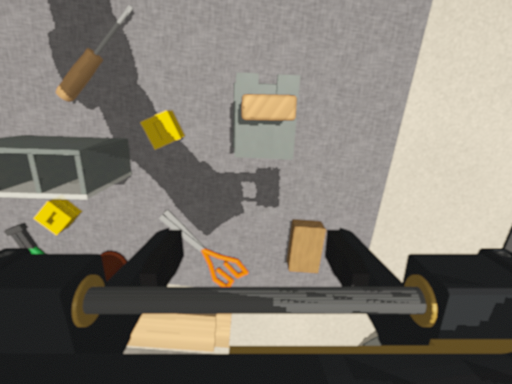

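arm_command(plan=[[0.088, 0, 0.006, -0.04, 0], [0.088, 0, 0.005, -0.04, 0], [0.088, 0.02, 0, 0, 0], [0.088, 0.035, 0, 0, 0], [0.088, 0.035, 0, 0, 0], [0.088, 0.02, 0, 0, 0], [0.088, 0.008, 0, 0, 0], [0.088, 0, 0, 0, 0]])

```text
clock: 4.5
tool_pos: [0.4603, 0.2696, 0.1808]
eef_rot: [-0.032, 0.706, 0.032, 0.706]
contact_force: [-0.0, 0.4, 0.9]
opening: 0.995
```

```bash
python3 - <<'E'
from h import *
p,d,st=snap('wrist','w3'); print(st['clock'],st['tool_pos'],st['q'],st['contact_force']); print(R.from_quat(st['eef_rot']).as_matrix().round(3))
E
```

```text
4.5 [0.46032627 0.26960914 0.18082457] [-0.48033455  0.65678549 -0.22210168  1.89990972  0.23747251  0.61033505
  0.80735505] [-0.04619157  0.3521063   0.87877912]
[[ 0.    -0.09   0.996]
 [-0.     0.996  0.09 ]
 [-1.    -0.     0.   ]]
```

View pics/w3.png

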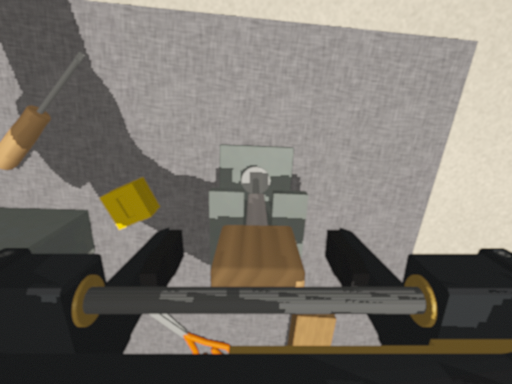

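arm_command(plan=[[0.03, 0, 0, 0, 0], [0.03, 0, 0, 0, 0], [0.03, 0, 0, 0, 0], [0.03, 0, 0, 0, 0], [0.03, 0, 0, 0, 0], [0.03, 0, 0, 0, 0]], force=55)

```text
clock: 5.3
tool_pos: [0.4599, 0.2705, 0.1808]
eef_rot: [-0.032, 0.706, 0.032, 0.706]
contact_force: [0.1, 0.3, 0.5]
opening: 0.497
```

```bash
python3 - <<'E'
from h import *
st=r.get_state(); print(st['clock'],st['tool_pos'],st['opening']*88.1,st['contact_force'],st['moment'])
E
```

```text
5.3 [0.45993543 0.27049281 0.18078005] 43.77867226968414 [0.10060872 0.3187758  0.49989407] [ 0.086549    0.01153021 -0.03698554]
```

arm_command(plan=[[0.03, -0.004, 0, 0, 0], [0.03, -0.006, 0, 0, 0], [0.03, 0, 0, 0, 0], [0.03, 0, 0.001, -0.02, 0], [0.03, 0, 0.001, -0.03, 0], [0.03, 0, 0.001, -0.03, 0], [0.03, 0, 0, -0.01, 0], [0.03, 0, 0, 0, 0]])

```text
clock: 6.3
tool_pos: [0.3703, 0.2653, 0.1909]
eef_rot: [-0.032, 0.706, 0.033, 0.707]
contact_force: [0.7, 0.2, -1.1]
opening: 0.494
```

```bash
python3 - <<'E'
from h import *
p,d,st=snap('wrist','w4'); print(st['clock'],st['tool_pos'],st['q'],st['contact_force'],st['opening']*88.1)
snap('side','s4')
p=cv2.imread('pics/s4.png'); cv2.imwrite('pics/s4b.png',cv2.resize(p[80:220,100:300],None,fx=4,fy=4))
E
```

```text
6.3 [0.37034198 0.26534838 0.19088451] [-0.58826534  0.5607418  -0.20684688  2.11136823  0.2347395   0.48988704
  0.69054248] [ 0.68026269  0.16350571 -1.11036326] 43.520082237753066
```

View pics/w4.png

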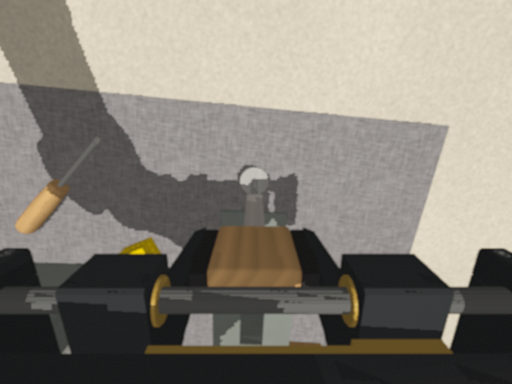

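View pics/s4b.png

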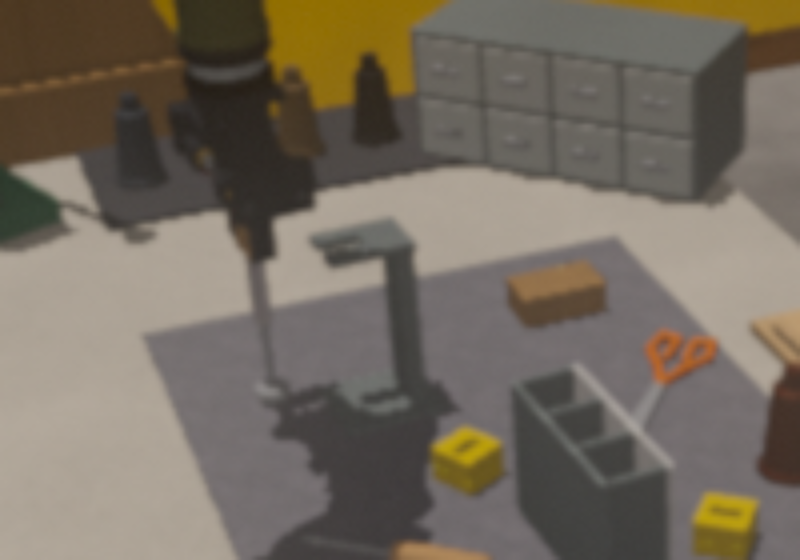

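```bash
python3 - <<'E'
from h import *
p,d,C=load('wrist','w4'); P=cloud(C,d); z=np.load('pics/w4.npz')
for v in range(164,200,3): print(v,(P[v,236:274:2,2]*1000).round().astype(int))
m=np.zeros(d.shape,bool); m[160:200,230:280]=1; m&=(P[...,2]>.02)
Rm=R.from_quat(z['rot']).as_matrix(); T=(P-z['pos'])@Rm
q=T[m]; h,e=np.histogram(q[:,0],40); print([(round(b*1000),a) for a,b in zip(h,e)])
cv2.imwrite('pics/w4b.png',cv2.resize(p[150:250,200:310],None,fx=6,fy=6,interpolation=cv2.INTER_CUBIC)[:,:,::-1])
E
```

```text
164 [ 1  2  1  1  1  2  1  2  2 -1  0  1  2  1 -1  0  1  0  1]
167 [ 2  1  1  2  0  1 -1  1 47 47 46  2  2  1  2  2  1  1  2]
170 [ 1  2  1  2  1 49 48 47 50 48 49 49 48 48  2  1  2  2  1]
173 [ 2  1  1 47 48 48 48 48 48 48 48 48 48 49 49  1  2  1  2]
176 [ 1  2  1 48 49 47 48 48 48 48 48 49 48 49 47 48  0  0  1]
179 [ 1  2 48 48 48 47 47 48 50 52 48 50 47 47 48 49  1  2  0]
182 [  1   1  48 337  48  47  49  47  63  63  60  48  48  48  47  48   2   1
   1]
185 [ 1  2 48 48 48 47 48 48 75 76 71 47 48 48 48 47  2  1  2]
188 [  2   1   1  47  48  47  48  76  85  85  83 337  49  47  48   1   2   0
   1]
191 [ 3  0  1  2 48 49 48 89 96 96 92 48 47 48  2  0  1  1  1]
194 [  1   1   1   1   2   0   2  98 104 106 103   0   2   0  -1   1   1   2
   1]
197 [  0   0   2   3   1 124 124 124 124 125 125 123 123   0   1   1   1   1
   1]
[(-146, np.int64(11)), (-139, np.int64(0)), (-132, np.int64(0)), (-124, np.int64(0)), (-117, np.int64(0)), (-110, np.int64(0)), (-102, np.int64(0)), (-95, np.int64(0)), (-88, np.int64(0)), (-80, np.int64(0)), (-73, np.int64(0)), (-66, np.int64(0)), (-58, np.int64(0)), (-51, np.int64(0)), (-44, np.int64(0)), (-37, np.int64(0)), (-29, np.int64(0)), (-22, np.int64(0)), (-15, np.int64(0)), (-7, np.int64(0)), (0, np.int64(0)), (7, np.int64(0)), (15, np.int64(0)), (22, np.int64(0)), (29, np.int64(0)), (37, np.int64(0)), (44, np.int64(0)), (51, np.int64(0)), (58, np.int64(32)), (66, np.int64(47)), (73, np.int64(1)), (80, np.int64(6)), (88, np.int64(16)), (95, np.int64(17)), (102, np.int64(12)), (110, np.int64(14)), (117, np.int64(12)), (124, np.int64(11)), (131, np.int64(8)), (139, np.int64(517))]
```

View pics/w4b.png

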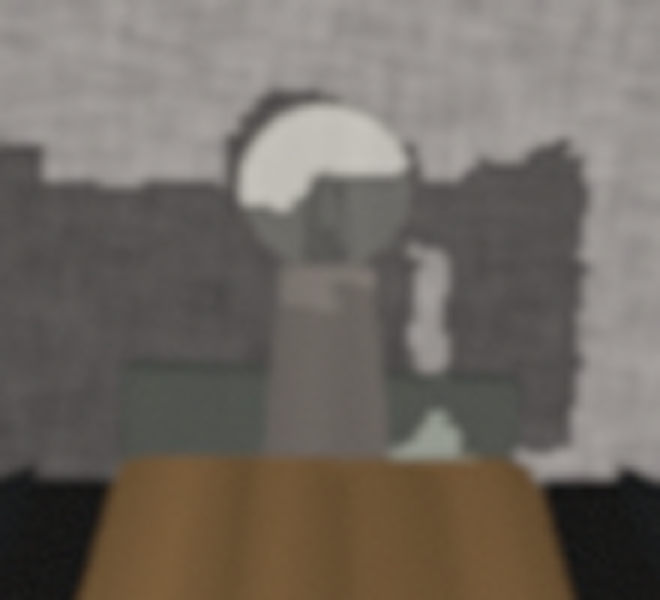

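```bash
cat > col.py <<'E'
from h import *
import sys
f=sys.argv[1]; p,d,C=load('wrist',f); P=cloud(C,d); z=np.load('pics/'+f+'.npz')
Rm=R.from_quat(z['rot']).as_matrix(); T=(P-z['pos'])@Rm
m=np.zeros(d.shape,bool); m[150:215,225:285]=1
m&=(np.abs(T[...,0]-.143)<.004)
q=T[m]*1000; print('n',m.sum(),'mean x',q[:,0].mean())
# ray to plane x=0.143
c,rad=cv2.minEnclosingCircle(q[:,1:].astype(np.float32)); print('collar centre tool y,z',c,rad, (Rm@np.array([q[:,0].mean(),*c])/1000+z['pos']))
A=np.c_[q[:,1:],np.ones(len(q))]; s=np.linalg.lstsq(A,q[:,0],rcond=None)[0]; print('slope',s)
for a in ((100,106),(108,112),(118,125)): pass
t=np.zeros(d.shape,bool); t[180:215,240:270]=1
for lo,hi in ((.08,.1),(.1,.12),(.12,.14)):
    k=t&(T[...,0]>lo)&(T[...,0]<hi); print(lo,T[k].mean(0)*1000 if k.any() else None)
E
python3 col.py w4
```

```text
n 516 mean x 142.7914343448774
collar centre tool y,z (-0.7530632615089417, -0.11088702827692032) 16.01699447631836 [0.37039497 0.26463538 0.04809284]
slope [-4.61758357e-03 -1.12838121e-03  1.42786217e+02]
0.08 [92.65673546 -0.69715103 -2.8796487 ]
0.1 [109.58021939  -0.79190055  -2.85562291]
0.12 [128.86686592  -0.63050764  -2.9810218 ]
```

arm_command(plan=[[0.03, -0.04, 0, 0, 0], [0.03, -0.05, 0, 0, 0], [0.03, -0.05, 0, 0, 0], [0.03, 0, -0.04, 0.021, 0], [0.03, 0, -0.05, 0.027, 0], [0.03, 0, -0.05, 0.027, 0], [0.03, 0, -0.05, 0.027, 0], [0.03, 0, -0.05, 0.027, 0], [0.03, 0, -0.045, 0.025, 0], [0.03, 0, -0.025, 0.013, 0.019], [0.03, 0, 0, 0, 0], [0.03, 0, 0, 0, 0]])

```text
clock: 7.9
tool_pos: [0.5644, -0.0277, 0.3305]
eef_rot: [-0.025, 0.707, 0.026, 0.706]
contact_force: [-0.9, 0.6, -1.0]
opening: 0.495
```

```bash
python3 - <<'E'
from h import *
p,d,st=snap('wrist','w5'); print(st['clock'],st['tool_pos'],st['q'],st['contact_force'],st['moment']); print(R.from_quat(st['eef_rot']).as_matrix().round(4))
E
python3 slot.py w5; python3 col.py w5
```

```text
7.9 [ 0.56444048 -0.02772161  0.33050866] [ 0.09615485  0.50854428 -0.20982598  1.62305403  0.11780418  1.02289283
  1.49417134] [-0.91428099  0.57480406 -1.03988447] [ 0.05716662 -0.03591082  0.0165348 ]
[[-5.000e-04 -7.270e-02  9.974e-01]
 [ 1.100e-03  9.974e-01  7.270e-02]
 [-1.000e+00  1.100e-03 -4.000e-04]]
block top rect [573.5 -43.9] [37.1 21.5] 3.0 mean [571.1 -44.1]
  axis deg -8.46
[238 156   2  16  30]
slot rect [574.8 -52.2] [25.1  1.7] 3.07 mean [575.5 -52.2]
  axis deg 3.82
rack rect [564.5 -30.2] [ 62.5 174. ] 3.36 mean [562.2 -30.5]
  axis deg 93.41
n 516 mean x 142.82113924601276
collar centre tool y,z (-0.7522271871566772, -0.39400359988212585) 15.95312213897705 [ 0.56402835 -0.02834988  0.18768697]
slope [-2.18437814e-03 -2.84944003e-03  1.42813846e+02]
0.08 [92.67933257 -0.48989869 -2.90447384]
0.1 [109.83542602  -0.73839269  -2.86962653]
0.12 [129.18275083  -0.57445128  -2.98223396]
```

View pics/w5.png

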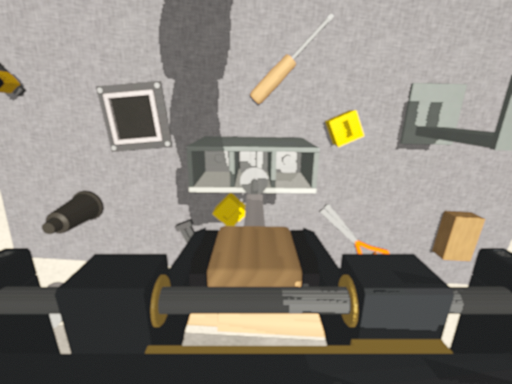

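arm_command(plan=[[0.03, 0.02, -0.0007, 0.001, 0], [0.03, 0.03, 0, 0, 0], [0.03, 0.03, 0, 0, 0], [0.03, 0.02, 0, 0, 0], [0.03, 0.01, 0, 0, 0], [0.03, 0, 0, 0, 0], [0.03, 0, 0, 0, 0]])

```text
clock: 8.82
tool_pos: [0.5662, -0.0287, 0.2216]
eef_rot: [-0.026, 0.706, 0.026, 0.707]
contact_force: [0.2, 0.0, -0.7]
opening: 0.495
```

```bash
python3 - <<'E'
from h import *
p,d,st=snap('wrist','w6'); print(st['clock'],st['tool_pos'],st['contact_force'],st['moment']); print(R.from_quat(st['eef_rot']).as_matrix().round(4))
snap('side','s6');p2=cv2.imread('pics/s6.png')
cv2.imwrite('pics/w6b.png',cv2.hconcat([cv2.resize(p[150:220,215:295],(400,350),interpolation=cv2.INTER_CUBIC)[:,:,::-1],cv2.resize(p2[150:240,200:300],(390,350),interpolation=cv2.INTER_CUBIC)]))
E
python3 slot.py w6; python3 col.py w6
```

```text
8.825 [ 0.56622408 -0.02868423  0.22164586] [ 0.19710545  0.03196778 -0.71825867] [ 0.04305867 -0.07328086 -0.01439236]
[[ 1.800e-03 -7.260e-02  9.974e-01]
 [ 2.000e-04  9.974e-01  7.260e-02]
 [-1.000e+00  1.000e-04  1.800e-03]]
block top rect [576.  -45.7] [32.7 17.9] 3.65 mean [576.6 -47.7]
  axis deg 1.29
[234 169   2  21  42]
slot rect [574.4 -52.6] [26.   1.3] 2.85 mean [574.3 -52.6]
  axis deg 2.81
rack rect [564.4 -30.1] [ 63.1 174.1] 3.58 mean [562.4 -30.5]
  axis deg 93.57
n 690 mean x 142.99059973481846
collar centre tool y,z (0.17417417466640472, -7.648852348327637) 40.751564025878906 [ 0.55884264 -0.02903816  0.07864154]
slope [-3.81116849e-03 -2.29132491e-03  1.42984471e+02]
0.08 [93.37811556 -0.34791745 -2.85700241]
0.1 [110.21188197   1.43022264  15.24080599]
0.12 [129.48688506   1.29944837  15.99502396]
```

View pics/w6b.png

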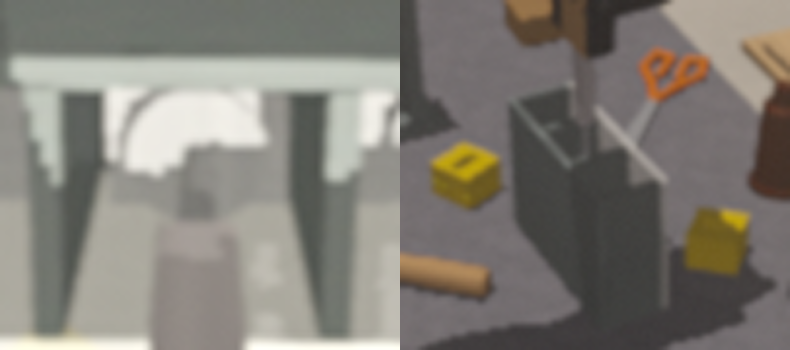

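arm_command(plan=[[0.03, 0.005, 0.0003, -0.0011, 0], [0.03, 0.005, 0, 0, 0], [0.03, 0.002, 0, 0, 0], [0.03, 0, 0, 0, 0], [0.03, 0, 0, 0, 0]])

```text
clock: 9.55
tool_pos: [0.5646, -0.0288, 0.2087]
eef_rot: [-0.025, 0.707, 0.026, 0.707]
contact_force: [0.2, 0.5, -0.7]
opening: 0.491
```

```bash
cat > s.py <<'E'
from h import *
st=r.get_state(); M=R.from_quat(st['eef_rot']).as_matrix()
tip=st['tool_pos']+M@np.array([.156,-.00075,-.0003])
print(st['clock'],'tcp',st['tool_pos'].round(4),'tip',tip.round(4),'F',st['contact_force'].round(2),'M',st['moment'].round(3),'q7',st['q'][6].round(3),'yaw',np.degrees(np.arctan2(M[1,2],M[0,2])).round(2),'tilt',M[:2,0].round(4),'op',round(st['opening']*88.1,1))
E
python3 s.py
```

```text
9.55 tcp [ 0.5646 -0.0288  0.2087] tip [ 0.5644 -0.0296  0.0527] F [ 0.18  0.54 -0.73] M [ 0.042 -0.023  0.029] q7 1.449 yaw 4.14 tilt [0.0001 0.0001] op 43.2
```

arm_command(plan=[[0.03, 0.001, 0.0005, 0.0005, 0], [0.03, 0.001, 0, 0, 0], [0.03, 0.001, 0, 0, 0], [0.03, 0.001, 0, 0, 0], [0.03, 0.001, 0, 0, 0], [0.03, 0, 0, 0, 0]])

```text
clock: 10.3
tool_pos: [0.5649, -0.0282, 0.2036]
eef_rot: [-0.025, 0.707, 0.026, 0.707]
contact_force: [0.7, 0.1, -1.7]
opening: 0.495
```

```bash
python3 s.py
```

```text
10.3 tcp [ 0.5649 -0.0282  0.2036] tip [ 0.5647 -0.029   0.0476] F [ 0.7   0.14 -1.68] M [ 0.039 -0.056  0.029] q7 1.446 yaw 4.14 tilt [-0.0002  0.0001] op 43.6
```

arm_command(plan=[[0.03, 0.001, 0, 0, 0], [0.03, 0.001, 0, 0, 0], [0.03, 0.001, 0, 0, 0], [0.03, 0.001, 0, 0, 0], [0.03, 0, 0, 0, 0]])

```text
clock: 10.92
tool_pos: [0.5649, -0.0283, 0.1996]
eef_rot: [-0.025, 0.707, 0.026, 0.707]
contact_force: [-0.1, -0.2, -0.4]
opening: 0.497
```

```bash
python3 s.py
```

```text
10.925 tcp [ 0.5649 -0.0283  0.1996] tip [ 0.5646 -0.029   0.0436] F [-0.08 -0.18 -0.41] M [0.039 0.006 0.023] q7 1.444 yaw 4.14 tilt [-0.0002  0.0001] op 43.8
```

arm_command(plan=[[0.03, 0.001, 0, 0, 0], [0.03, 0.001, 0, 0, 0], [0.03, 0.001, 0, 0, 0], [0.03, 0.001, 0, 0, 0], [0.03, 0, 0, 0, 0]])

```text
clock: 11.55
tool_pos: [0.5649, -0.0283, 0.1956]
eef_rot: [-0.026, 0.707, 0.026, 0.707]
contact_force: [-0.3, 0.0, -0.9]
opening: 0.495
```

```bash
python3 s.py
```

```text
11.55 tcp [ 0.5649 -0.0283  0.1956] tip [ 0.5646 -0.0291  0.0396] F [-0.3   0.03 -0.91] M [ 0.078  0.019 -0.003] q7 1.443 yaw 4.14 tilt [-0.0001  0.    ] op 43.6
```

arm_command(plan=[[0.03, 0.001, 0, 0, 0], [0.03, 0.001, 0, 0, 0], [0.03, 0, 0, 0, 0]])

```text
clock: 11.92
tool_pos: [0.5649, -0.0282, 0.1936]
eef_rot: [-0.026, 0.707, 0.026, 0.707]
contact_force: [0.3, 0.7, -1.5]
opening: 0.494
```

```bash
python3 s.py
```

```text
11.925 tcp [ 0.5649 -0.0282  0.1936] tip [ 0.5646 -0.029   0.0376] F [ 0.34  0.68 -1.48] M [ 0.015 -0.046  0.054] q7 1.442 yaw 4.14 tilt [-0.0002  0.0001] op 43.5
```

arm_command(plan=[[0.03, 0.001, 0, 0, 0], [0.03, 0, 0, 0, 0]])

```text
clock: 12.18
tool_pos: [0.5651, -0.0282, 0.1929]
eef_rot: [-0.026, 0.707, 0.026, 0.707]
contact_force: [-0.4, -0.7, 1.0]
opening: 0.496
```

```bash
python3 s.py
```

```text
12.175 tcp [ 0.5651 -0.0282  0.1929] tip [ 0.5649 -0.029   0.0369] F [-0.37 -0.69  1.03] M [-0.017  0.114  0.015] q7 1.442 yaw 4.14 tilt [0.0003 0.0001] op 43.7
```

arm_command(plan=[[0.03, 0.001, 0, 0, 0], [0.03, 0, 0, 0, 0]])

```text
clock: 12.42
tool_pos: [0.5651, -0.0283, 0.1919]
eef_rot: [-0.026, 0.706, 0.026, 0.707]
contact_force: [-1.4, -0.8, 3.1]
opening: 0.495
```

```bash
python3 s.py
```

```text
12.425 tcp [ 0.5651 -0.0283  0.1919] tip [ 0.5649 -0.029   0.0359] F [-1.38 -0.79  3.07] M [ 0.063  0.235 -0.007] q7 1.441 yaw 4.14 tilt [0.0004 0.0001] op 43.6
```

arm_command(plan=[[0.03, -0.0018, 0, 0, 0], [0.03, 0, 0, 0, 0], [0.03, 0, 0, 0, -0.1], [0.03, 0, 0, 0, 0]])

```text
clock: 12.92
tool_pos: [0.5647, -0.0283, 0.1931]
eef_rot: [-0.06, 0.705, 0.061, 0.704]
contact_force: [1.3, 0.3, -1.7]
opening: 0.497
```

```bash
python3 s.py
```

```text
12.925 tcp [ 0.5647 -0.0283  0.1931] tip [ 0.5644 -0.0291  0.0371] F [ 1.26  0.27 -1.72] M [ 0.06  -0.021 -0.009] q7 1.514 yaw 9.81 tilt [-0.0007  0.0003] op 43.8
```

arm_command(plan=[[0.03, -0.0007, 0, 0, 0], [0.03, 0, -0.0001, 0.0001, 0.167], [0.03, 0, -0.0001, 0.0001, 0.167], [0.03, 0, -0.0001, 0.0001, 0.167], [0.03, 0, -0.0001, 0.0001, 0.167], [0.03, 0, 0, 0, 0]])

```text
clock: 13.68
tool_pos: [0.5653, -0.0285, 0.1942]
eef_rot: [0.173, 0.686, -0.173, 0.686]
contact_force: [0.2, -1.1, -1.5]
opening: 0.495
```

```bash
python3 s.py
```

```text
13.675 tcp [ 0.5653 -0.0285  0.1942] tip [ 0.5647 -0.0291  0.0382] F [ 0.21 -1.13 -1.51] M [ 0.01   0.016 -0.003] q7 1.032 yaw -28.34 tilt [-0.     -0.0004] op 43.6
```

arm_command(plan=[[0.03, 0, 0, 0.0001, 0.167], [0.03, 0, 0, 0.0001, 0.167], [0.03, 0, 0, 0.0001, 0.167], [0.03, 0, 0, 0.0001, 0.167], [0.03, 0, 0, 0.0001, 0.167], [0.03, 0, 0, 0.0001, 0.167], [0.03, 0, 0, 0, 0], [0.03, 0, 0, 0, 0]])

```text
clock: 14.68
tool_pos: [0.5656, -0.029, 0.1941]
eef_rot: [0.48, 0.519, -0.48, 0.519]
contact_force: [0.1, -0.3, -2.2]
opening: 0.493
```

```bash
python3 s.py
```

```text
14.675 tcp [ 0.5656 -0.029   0.1941] tip [ 0.5648 -0.0287  0.0381] F [ 0.09 -0.3  -2.16] M [-0.095  0.017 -0.067] q7 0.322 yaw -85.59 tilt [-0.0002  0.0003] op 43.4
```

arm_command(plan=[[0.03, -0.002, 0, 0, 0], [0.03, -0.002, 0, 0, 0], [0.03, -0.003, 0, 0, 0], [0.03, -0.003, 0, 0, 0], [0.03, 0, 0, 0, 0], [0.03, 0, 0, 0, 0]])

```text
clock: 15.42
tool_pos: [0.5656, -0.0291, 0.2042]
eef_rot: [0.481, 0.518, -0.481, 0.518]
contact_force: [0.4, -0.1, -3.6]
opening: 0.497
```

```bash
python3 s.py; python3 - <<'E'
from h import *
p,d,st=snap('wrist','w7')
cv2.imwrite('pics/w7b.png',cv2.resize(p[100:260,170:340],None,fx=3.5,fy=3.5,interpolation=cv2.INTER_CUBIC)[:,:,::-1])
E
```

```text
15.425 tcp [ 0.5656 -0.0291  0.2042] tip [ 0.5648 -0.0288  0.0482] F [ 0.42 -0.14 -3.59] M [-0.14   0.056 -0.069] q7 0.314 yaw -85.81 tilt [-0.0001  0.0001] op 43.8
```

View pics/w7b.png

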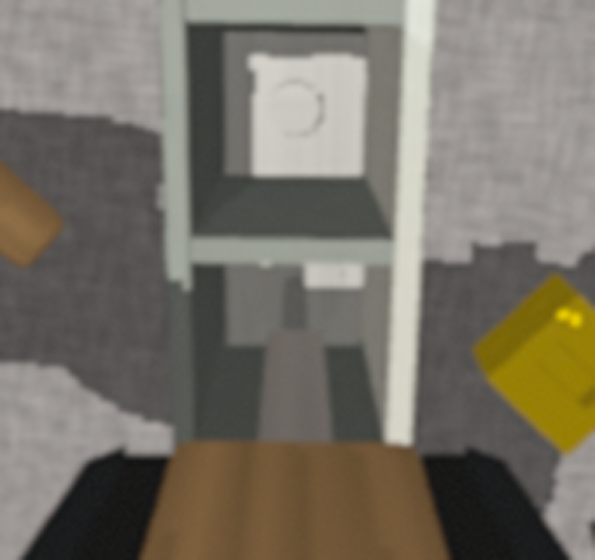

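arm_command(plan=[[0.03, -0.005, 0, 0, 0], [0.03, -0.01, 0, 0, 0], [0.03, -0.015, 0, 0, 0], [0.03, -0.015, 0, 0, 0], [0.03, -0.015, 0, 0, 0], [0.03, 0, 0, 0, 0]])

```text
clock: 16.23
tool_pos: [0.5665, -0.0293, 0.2658]
eef_rot: [0.482, 0.517, -0.481, 0.519]
contact_force: [0.2, 0.6, -3.7]
opening: 0.496
```

```bash
python3 s.py
```

```text
16.225 tcp [ 0.5665 -0.0293  0.2658] tip [ 0.5662 -0.029   0.1098] F [ 0.24  0.58 -3.66] M [-0.013  0.042  0.023] q7 0.284 yaw -85.82 tilt [0.0031 0.0001] op 43.7
```

arm_command(plan=[[0.03, -0.01, -0.0005, 0, 0], [0.03, -0.015, 0, 0, 0], [0.03, -0.015, 0, 0, 0], [0.03, -0.015, 0, 0, 0], [0.03, -0.015, 0, 0, 0], [0.03, -0.01, 0, 0, 0], [0.03, 0, 0, 0, 0], [0.03, 0, 0, 0, 0]])

```text
clock: 17.23
tool_pos: [0.5648, -0.0291, 0.3437]
eef_rot: [0.481, 0.518, -0.482, 0.518]
contact_force: [0.7, 0.2, -4.2]
opening: 0.497
```

```bash
python3 s.py; python3 - <<'E'
from h import *
snap('side','s8'); p=cv2.imread('pics/s8.png'); a=cv2.resize(p[100:240,180:320],(400,400))
p,d,st=snap('wrist','w8'); b=cv2.resize(p[100:260,170:330],(400,400),interpolation=cv2.INTER_CUBIC)[:,:,::-1]
cv2.imwrite('pics/w8b.png',cv2.hconcat([a,b]))
E
```

```text
17.225 tcp [ 0.5648 -0.0291  0.3437] tip [ 0.5638 -0.0288  0.1877] F [ 0.66  0.15 -4.2 ] M [-0.061  0.148 -0.011] q7 0.248 yaw -85.81 tilt [-0.0012  0.0002] op 43.8
```

View pics/w8b.png

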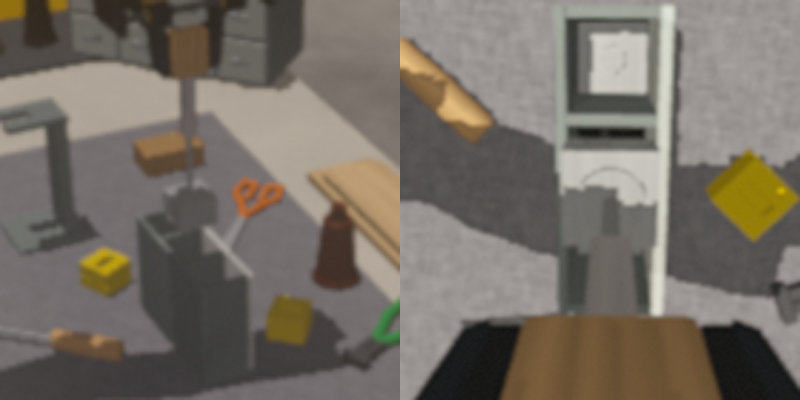

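```bash
python3 - <<'E'
from h import *
p,d,C=load('wrist','w5')
m=np.zeros(d.shape,np.uint8); m[75:160,90:178]=1; m&=(p.max(2)<60).astype(np.uint8)
n,l,s,c=cv2.connectedComponentsWithStats(m); i=1+np.argmax(s[1:,4]); print(s[i],c[i])
v,u=np.nonzero(l==i); q=np.array([onz(C,a,b,.004)[:2] for a,b in zip(u,v)]); print(cv2.minAreaRect((q*1000).astype(np.float32)))
m=np.zeros(d.shape,np.uint8); m[75:160,90:178]=1; m&=(p.min(2)>150).astype(np.uint8)
n,l,s,c=cv2.connectedComponentsWithStats(m); i=1+np.argmax(s[1:,4]); print(s[i],c[i])
v,u=np.nonzero(l==i); q=np.array([onz(C,a,b,.012)[:2] for a,b in zip(u,v)]); print(cv2.minAreaRect((q*1000).astype(np.float32)))
# die top in w8 relative to tool
p,d,C=load('wrist','w8'); P=cloud(C,d); z=np.load('pics/w8.npz')
m=(np.abs(P[...,2]-.195)<.004); m[:100]=0;m[260:]=0;m[:,:200]=0;m[:,310:]=0
q=P[m]; print(len(q),q[:,2].mean(),cv2.minAreaRect((q[:,:2]*1000).astype(np.float32)))
A=np.c_[q[:,:2],np.ones(len(q))]; print(np.linalg.lstsq(A,q[:,2],rcond=None)[0])
E
```

```text
[118  99   1   1   1] [118.  99.]
((488.17694091796875, -262.94903564453125), (0.0, 0.0), 0.0)
[  90   75   88   85 3807] [126.13685317 119.4105595 ]
((518.8663330078125, -241.84750366210938), (136.9397430419922, 160.74900817871094), 4.119613170623779)
846 0.1956486180006072 ((563.4346923828125, -28.934968948364258), (44.77715301513672, 45.97685241699219), 3.409762382507324)
[ 0.0020237  -0.00560473  0.19437071]
```

```bash
python3 - <<'E'
from h import *
p,d,C=load('wrist','w5'); g=cv2.cvtColor(p,cv2.COLOR_RGB2GRAY)
print(g[116,100:172:3], g[116,133],g[90:150:4,133])
m=np.zeros(d.shape,np.uint8); m[85:148,100:166]=1; m&=(g<80).astype(np.uint8)
n,l,s,c=cv2.connectedComponentsWithStats(m); i=l[116,133]; print(i,s[i],c[i])
v,u=np.nonzero(l==i); q=np.array([onz(C,a,b,.004)[:2] for a,b in zip(u,v)]); print(cv2.minAreaRect((q*1000).astype(np.float32)))
E
```

```text
[183 145 131 237 186  81  64  65  65  64  63  64  64  64  66  65  66  72
 235 197 124 125 129 157] 64 [154 237  62  64  67  64  64  64  64  64  66  64 162 224 124]
1 [ 112   96   43   42 1420] [133.26760563 116.64577465]
((516.0478515625, -239.35108947753906), (65.01351165771484, 62.3790283203125), 8.573570251464844)
```

arm_command(plan=[[0.03, 0, -0.0046, 0.015, 0], [0.03, 0, -0.0092, 0.03, 0], [0.03, 0, -0.0107, 0.035, 0], [0.03, 0, -0.0107, 0.035, 0], [0.03, 0, -0.0107, 0.035, 0], [0.03, 0, -0.0092, 0.03, 0], [0.03, 0, -0.0055, 0.018, 0], [0.03, 0, -0.0025, 0.008, 0], [0.03, 0, 0, 0, -0.045], [0.03, 0, 0, 0, -0.045], [0.03, 0, 0, 0, 0], [0.03, 0, 0, 0, 0]])

```text
clock: 18.82
tool_pos: [0.5175, -0.2386, 0.3442]
eef_rot: [0.458, 0.539, -0.457, 0.539]
contact_force: [0.4, -0.3, -4.0]
opening: 0.499
```

```bash
python3 s.py
```

```text
18.825 tcp [ 0.5175 -0.2386  0.3442] tip [ 0.5167 -0.2384  0.1882] F [ 0.44 -0.3  -4.01] M [-0.075  0.107  0.021] q7 0.704 yaw -80.61 tilt [0.0001 0.0004] op 44.0
```

arm_command(plan=[[0.03, 0.015, 0, 0.0005, 0], [0.03, 0.03, 0, 0, 0], [0.03, 0.03, 0, 0, 0], [0.03, 0.03, 0, 0, 0], [0.03, 0.025, 0, 0, 0], [0.03, 0.01, 0, 0, 0], [0.03, 0, 0, 0, 0], [0.03, 0, 0, 0, 0]])

```text
clock: 19.82
tool_pos: [0.5181, -0.2402, 0.2051]
eef_rot: [0.458, 0.538, -0.457, 0.54]
contact_force: [1.2, -0.0, -3.8]
opening: 0.497
```

```bash
python3 s.py; python3 - <<'E'
from h import *
snap('side','s9'); p=cv2.imread('pics/s9.png'); a=cv2.resize(p[180:300,190:330],(466,400))
p,d,st=snap('wrist','w9'); b=cv2.resize(p[100:260,190:310],(300,400),interpolation=cv2.INTER_CUBIC)[:,:,::-1]
cv2.imwrite('pics/w9b.png',cv2.hconcat([a,b]))
E
```

```text
19.825 tcp [ 0.5181 -0.2402  0.2051] tip [ 0.5176 -0.2401  0.0491] F [ 1.16 -0.02 -3.75] M [-0.057  0.066  0.028] q7 0.766 yaw -80.67 tilt [ 0.0019 -0.0009] op 43.8
```

View pics/w9b.png

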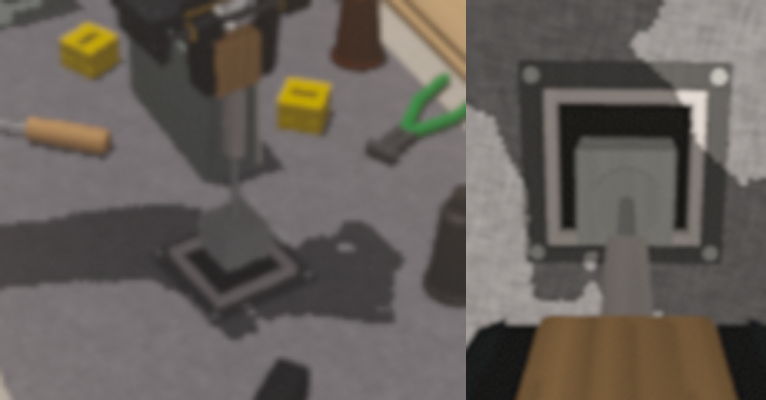

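arm_command(plan=[[0.03, 0.004, -0.001, 0, 0], [0.03, 0.004, 0, 0, 0], [0.03, 0.004, 0, 0, 0], [0.03, 0.002, 0, 0, 0], [0.03, 0.001, 0, 0, 0], [0.03, 0.001, 0, 0, 0], [0.03, 0, 0, 0, 0], [0.03, 0, 0, 0, 0]])

```text
clock: 20.92
tool_pos: [0.5164, -0.2399, 0.1883]
eef_rot: [0.458, 0.539, -0.458, 0.539]
contact_force: [0.3, -0.3, -3.7]
opening: 0.493
```

```bash
python3 s.py
```

```text
20.925 tcp [ 0.5164 -0.2399  0.1883] tip [ 0.5157 -0.2397  0.0323] F [ 0.33 -0.33 -3.69] M [-0.088  0.042 -0.053] q7 0.775 yaw -80.66 tilt [0.0002 0.    ] op 43.5
```

arm_command(plan=[[0.03, 0.001, 0, 0, 0], [0.03, 0.001, 0, 0, 0], [0.03, 0.0005, 0, 0, 0], [0.03, 0.0005, 0, 0, 0], [0.03, 0, 0, 0, 0]])

```text
clock: 21.55
tool_pos: [0.5165, -0.24, 0.1853]
eef_rot: [0.458, 0.539, -0.458, 0.539]
contact_force: [-0.4, 0.7, -1.4]
opening: 0.496
```

```bash
python3 s.py
```

```text
21.55 tcp [ 0.5165 -0.24    0.1853] tip [ 0.5158 -0.2398  0.0293] F [-0.44  0.7  -1.41] M [-0.11   0.059  0.042] q7 0.776 yaw -80.66 tilt [ 0.0004 -0.0001] op 43.7
```

arm_command(plan=[[0.03, 0.0005, 0, 0, 0], [0.03, 0.0005, 0, 0, 0], [0.03, 0, 0, 0, 0]])

```text
clock: 21.92
tool_pos: [0.5163, -0.2399, 0.1842]
eef_rot: [0.458, 0.539, -0.458, 0.539]
contact_force: [-0.2, -0.1, -1.6]
opening: 0.493
```

```bash
python3 s.py
```

```text
21.925 tcp [ 0.5163 -0.2399  0.1842] tip [ 0.5155 -0.2397  0.0282] F [-0.25 -0.09 -1.61] M [-0.076  0.098 -0.013] q7 0.777 yaw -80.66 tilt [-0.0001  0.0001] op 43.5
```

arm_command(plan=[[0.03, 0.0004, 0, 0, 0], [0.03, 0, 0, 0, 0]])

```text
clock: 22.18
tool_pos: [0.5164, -0.2399, 0.1839]
eef_rot: [0.458, 0.539, -0.458, 0.539]
contact_force: [-0.3, -0.2, 0.1]
opening: 0.49
```

```bash
python3 s.py
```

```text
22.175 tcp [ 0.5164 -0.2399  0.1839] tip [ 0.5156 -0.2397  0.0279] F [-0.28 -0.22  0.11] M [-0.04   0.15  -0.005] q7 0.777 yaw -80.66 tilt [0.0001 0.    ] op 43.2
```

arm_command(plan=[[0.03, 0.0003, 0, 0, 0], [0.03, 0, 0, 0, 0]])

```text
clock: 22.42
tool_pos: [0.5164, -0.24, 0.1839]
eef_rot: [0.458, 0.539, -0.458, 0.539]
contact_force: [-1.5, -0.5, 5.0]
opening: 0.499
```

```bash
python3 s.py
```

```text
22.425 tcp [ 0.5164 -0.24    0.1839] tip [ 0.5157 -0.2398  0.0279] F [-1.51 -0.55  4.99] M [0.082 0.436 0.032] q7 0.777 yaw -80.67 tilt [ 0.0004 -0.    ] op 43.9
```

arm_command(plan=[[0.042, 0, 0, 0, 0], [0.042, 0, 0, 0, 0], [0.045, 0, 0, 0, 0], [0.048, 0, 0, 0, 0], [0.052, 0, 0, 0, 0], [0.06, 0, 0, 0, 0], [0.07, 0, 0, 0, 0], [0.08, 0, 0, 0, 0], [0.088, 0, 0, 0, 0], [0.088, 0, 0, 0, 0], [0.088, 0, 0, 0, 0]], force=10)

```text
clock: 23.8
tool_pos: [0.5164, -0.2399, 0.1835]
eef_rot: [0.458, 0.539, -0.458, 0.539]
contact_force: [-0.9, -0.0, -0.1]
opening: 0.999
```

```bash
python3 s.py; python3 - <<'E'
from h import *
p,d,st=snap('wrist','w10')
E
```

```text
23.8 tcp [ 0.5164 -0.2399  0.1835] tip [ 0.5156 -0.2397  0.0275] F [-0.88 -0.03 -0.09] M [-0.142  0.026 -0.051] q7 0.777 yaw -80.66 tilt [0.0001 0.0001] op 88.0
```

View pics/w10.png

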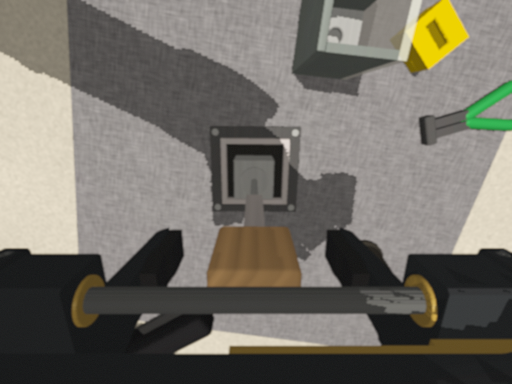

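arm_command(plan=[[0.088, -0.005, 0, 0, 0], [0.088, -0.015, 0, 0, 0], [0.088, -0.025, 0, 0, 0], [0.088, -0.035, 0, 0, 0], [0.088, -0.035, 0, 0, 0], [0.088, -0.02, 0, 0, 0], [0.088, 0, 0, 0, 0], [0.088, 0, 0, 0, 0]])

```text
clock: 24.85
tool_pos: [0.5159, -0.2396, 0.3181]
eef_rot: [0.458, 0.539, -0.458, 0.539]
contact_force: [0.2, -0.2, 0.3]
opening: 0.998
```

```bash
python3 s.py; python3 - <<'E'
from h import *
p,d,st=snap('wrist','w11'); snap('top','t11'); snap('side','s11')
_,_,C=load('wrist','w11'); P=cloud(C,d)
a=cv2.resize(p,None,fx=.78,fy=.78)[:,:,::-1]; b=cv2.resize(cv2.imread('pics/s11.png')[180:300,190:330],(350,300))
cv2.imwrite('pics/e11.png',cv2.hconcat([a,cv2.resize(b,(350,a.shape[0]))]))
v=P.reshape(-1,3); print('z .2-.23:'); m=(v[:,2]>.2)&(v[:,2]<.23)&(np.linalg.norm(v[:,:2]-[.516,-.24],axis=1)<.06)
q=v[m]; print(len(q),q[:,2].max(),q[q[:,2]>.2].mean(0),cv2.minAreaRect((q[:,:2]*1000).astype(np.float32)))
A=np.c_[q[:,:2],np.ones(len(q))]; print(np.linalg.lstsq(A,q[:,2],rcond=None)[0])
m=(np.abs(v[:,2]-.038)<.004)&(np.linalg.norm(v[:,:2]-[.516,-.24],axis=1)<.06); print('dietop',m.sum(),v[m,2].mean(),cv2.minAreaRect((v[m,:2]*1000).astype(np.float32)))
E
```

```text
24.85 tcp [ 0.5159 -0.2396  0.3181] tip [ 0.515  -0.2393  0.1621] F [ 0.17 -0.15  0.25] M [-0.029  0.067  0.012] q7 0.717 yaw -80.66 tilt [-0.0009  0.0006] op 88.0
z .2-.23:
1202 0.22990074596210278 [ 0.5149788  -0.23690679  0.22428862] ((515.6270141601562, -239.337158203125), (43.94096374511719, 19.75459861755371), 9.328693389892578)
[ 0.10402381 -0.64181684  0.0186678 ]
dietop 604 0.03908262273050602 ((514.81640625, -239.28414916992188), (44.474586486816406, 45.0284309387207), 8.093660354614258)
```

View pics/e11.png

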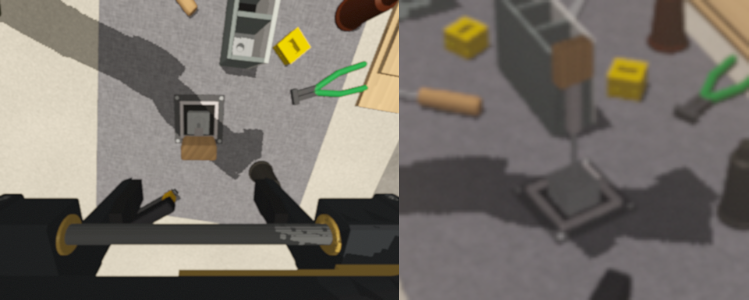

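View pics/t11.png

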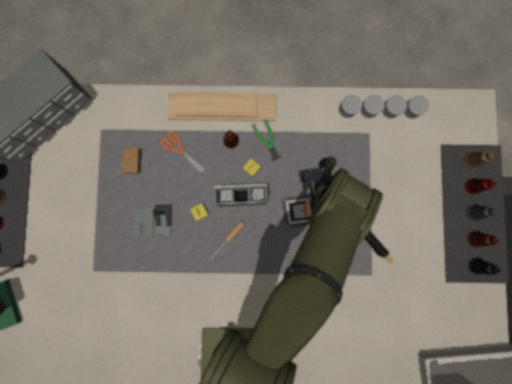

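```bash
python3 -c "
from plant import r
print(r.finish_job()); print(r.get_state()['clock'])"
```

```text
the job is handed in; nothing more can be done
None
the job is handed in; nothing more can be done
```

The slotted block is out of the rack's middle well and standing in the loading seat, with the picker released, upright and locked in it. I handed the job in at about 25 s on the robot's clock, and no verdict was reported.

**What I did:**
- I took the picker from its stand and felt the bar through the slot. The collar touched the block's top at the predicted height.
- I gave it a quarter turn clockwise, seen from above. I had started the other way, but stopped after about 6° because the last joint would have run out of range.
- The load on lifting fitted a block of about 0.25 kg. I then stood it in the seat, let go and moved the gripper straight up.

**Forces:** the highest readings were about 4 N on the block in its well and about 6 N on the seat. Those are single readings, each carrying about 1 N of noise and taken mostly at the ends of moves, so short peaks between them would not show.

**Last checks from the wrist camera:**
- **Position:** the block's top centre is at (515, -239) mm, against about (516, -239) mm for the seat centre. It is turned 8.1°, against 8.6° for the seat.
- **Block standing:** its top measured 39 mm above the bench, against 38 mm expected for a block standing on the seat floor.
- **Picker upright:** the handle's centre is within about 1 mm of the block's centre. I also tried to fit the handle's top face for tilt, but that fit mixed in its side faces and gave nothing usable.
- **Lock:** the picker stands at about 90° to the slot.
- **Surroundings:** the other two blocks and the bystanders I could see look unmoved. In the last top picture the arm covers the dark cone and part of the staple gun, so I could not confirm those.

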